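# Weigh in a donated pepper mill

## Robot

A 6-joint arm with a two-finger parallel gripper is mounted at the origin on the work surface. World frame = base frame: x ahead of the robot, y to its left, z up, the work surface at z = 0. Lengths are in m, angles in rad, forces in N, time in s.
With the tool pointing down it reaches from about 0.25 to 0.725 m from the base axis. Payload 4 kg.
Tool frame: the origin (TCP) lies at the very end of the fingers, on their centre line; the grasp point (between the pads) lies 19 mm behind it; z points along the fingers, y is the line along which they close (so a half turn about z gives the same grasp; the last joint's range is limited). The gripper opens to 85 mm and grips with 20 to 120 N. Pads are 22 mm wide; open, the fingers measure 114 mm over their backs; the gripper's body (76 mm by 85 mm) begins 54 mm behind the grasp point. The pads swing forward as they close: fully open they stand 13 mm farther back than shut.
Start: joints at [-1.172, 0.241, 0.005, 1.335, 0, 1.571], TCP at [0.194, -0.461, 0.231] pointing down, gripper open.
Joint ranges: [-2.72, 2.72], [-1.05, 1.87], [-1.09, 1.28], [-1.99, 2.15], [-1.42, 1.44], [-3.14, 3.14]. Speed limits (rad/s): [2.79, 2.79, 3.14, 3.14, 3.14, 3.14].

## Interface

Orientations are given as a unit quaternion [x, y, z, w].
In Python, from workcell import monitor, viewer, job gives the robot as it stands.
- The arm moves only by the tool arm_command, never from a script. Its argument "increments" is a list of rows, each an object of numbers: "dx", "dy", "dz": the shift along the tool's x, y, z in cm; "wx", "wy", "wz": the turn, a rotation vector about the tool's x, y, z in rad; "grip": the finger opening in cm, from 0 to 8.54. In form: [{"dx": .., "dy": .., "dz": .., "wx": .., "wy": .., "wz": .., "grip": ..}, ...]. A call has 1 to 10 rows; each row is the pose to reach, as a shift and turn from the pose commanded when the call began, along the tool's axes at that moment; what a row does not reach only later rows make up. A row lasts 1/10 s, in which the tool goes at most 50 mm and 8.59 degrees, less where a joint would pass 70% of its speed; a pose out of reach is approached as far as the arm can. A call with a gripper value outside its range is refused whole. The fingers move at their own pace and stop on an object; the grip force is fixed at half the most. Time passes only in rows, so rows that repeat a pose let the fingers close. It gives the time, the measured TCP pose, the force, the opening and the grip force at its end, in the units of the state.
- monitor.get_obs(): the state, without advancing time (a new reading comes with each control period).
- viewer.camera(name): name is "side" or "top"; returns (picture, depth): 480x640x3 uint8, red, green, blue; 480x640 float32, m along the optical axis (not along the pixel's ray), 0 where there is no reading.
- viewer.get_calibration(name): a dict with "fovy" (degrees; the focal length in pixels is half the picture's height over the tangent of half this angle, whatever the lens; pixels are square), "cx", "cy" (the principal point, pixels), "view" (4x4, takes a point from world to camera coordinates). Camera axes: x right, y up, looking along -z (the intrinsics and any distortion apply to the point x, -y, -z); pixel columns grow to the right and rows downward; lengths in m; the calibration is good to about 2 mm. A picture is of the moment at which its call begins. get_calibration takes no time and is no camera call.
- job.job_done(): hands the job in; it is judged then, once.
The state is a dict: "clock": time; "joint_pos": joint angles; "joint_vel": joint speeds; "tau": joint torques, N m; "eef_pos": TCP position; "tool_rot": TCP orientation; "ft_force": force on the tool from outside, world axes, zero at the start; "ft_torque": the same for the moment, N m; "grip_width": finger opening in m; "grasp_force": force on a finger pad.
Only numpy, scipy, OpenCV 4.12 (cv2) and the standard library are available. Lean on these libraries where they do the work, as an engineer would, in place of code of your own. Each camera call takes 0.05 s, during which the arm holds its last target. There are 200 camera calls.

## Task

Weigh in the blue pepper mill: with the platter empty, press the scale's yellow key to zero it, then lift the mill out of the green crate and set it down gently, upright, with its whole foot on the round steel platter, and let go. Then press the white key and after it the green key, one at a time; push each of the three keys fully down and let it spring back before going on. Press no key out of turn, never press the red key, and leave the other things standing where they are in the crate.

Things in the scene. Friction and masses are not known exactly. Their poses are not given: they have to be found in the camera images.
- scale: Fixed grey scale, 330 x 240 mm, deck 35 mm high. Origin: on the table, 135 mm from the housing's key end along its length; own x runs from the keys to the platter, y along the keys. Four keys in a row at x = -90 mm, 55 mm apart, colours in any order; platter centre at x = +55 mm. Display box, 150 x 30 mm, its top 75 mm above the table, at x = +172 mm.
- platter (a point): Centre of the upper face of the scale's round bare-steel platter, 170 mm across and 55 mm above the table. z up.
- crate: Fixed green plastic crate without a lid, 280 x 280 mm outside, 65 mm high, walls and floor 5 mm. Origin: centre of its underside; x and y along its walls. Four pieces stand upright in it, one in each quarter, about 55 mm from the middle along its x and y.
- mill: The blue pepper mill, standing loose in the crate: round, 115 mm tall, foot 52 mm across, straight blue body 42 mm across from 30 to 88 mm above the foot, rounded blue head with a small steel nut. About 0.25 kg. Origin: centre of its foot, z up its axis.
- wood_mill: Brown wooden mill of the same shape and size as the blue one; not wanted. Origin: centre of its foot.
- jar: Amber glass jar with paper label and brass lid, 58 mm across, 95 mm tall, loose in the crate; not wanted. Origin: centre of its underside.
- cup: White ceramic cup without handle, 62 mm across the rim, 85 mm tall, loose in the crate; not wanted. Origin: centre of its underside.
- key_yellow_top (a point): Centre of the top face of the round yellow spring key (zero key): 28 mm across, in a black 44 mm collar whose top lies 10 mm below the key's top. The key's top is 57 mm above the table when up. z up.
- key_yellow (a joint): How far the yellow key is pressed down: 0 up, 0.006 m fully down; it springs back. Fully down takes about 5 N.
- key_white_top (a point): Centre of the top face of the round white spring key (weigh key): 28 mm across, in a black 44 mm collar whose top lies 10 mm below the key's top. The key's top is 57 mm above the table when up. z up.
- key_white (a joint): How far the white key is pressed down: 0 up, 0.006 m fully down; it springs back. Fully down takes about 5 N.
- key_green_top (a point): Centre of the top face of the round green spring key (record key): 28 mm across, in a black 44 mm collar whose top lies 10 mm below the key's top. The key's top is 57 mm above the table when up. z up.
- key_green (a joint): How far the green key is pressed down: 0 up, 0.006 m fully down; it springs back. Fully down takes about 5 N.
- key_red_top (a point): Centre of the top face of the round red spring key (cancel key, not to be pressed): 28 mm across, in a black 44 mm collar whose top lies 10 mm below the key's top. The key's top is 57 mm above the table when up. z up.
- key_red (a joint): How far the red key is pressed down: 0 up, 0.006 m fully down; it springs back. Fully down takes about 5 N.
- pin_yellow (a joint): Orange tell-tale pin, 8 mm across, on the deck 30 mm from the yellow key towards the platter. Pushed in by its key and stays in: it reads the deepest press of the yellow key so far, 0 to 0.006 m. It cannot be moved by hand.
- pin_white (a joint): Orange tell-tale pin, 8 mm across, on the deck 30 mm from the white key towards the platter. Pushed in by its key and stays in: it reads the deepest press of the white key so far, 0 to 0.006 m. It cannot be moved by hand.
- pin_green (a joint): Orange tell-tale pin, 8 mm across, on the deck 30 mm from the green key towards the platter. Pushed in by its key and stays in: it reads the deepest press of the green key so far, 0 to 0.006 m. It cannot be moved by hand.

How it is judged:
On the way, in this order (a step that is already met when the one before it is completed fails the run):
1. the yellow key is pressed fully down while the mill is still in the crate (value of joint key_yellow above 0.0045 m and distance of mill from where it was at the start of the episode below 0.03 m).
2. the mill stands upright on the platter, released, with the keys up (horizontal distance between mill and platter below 0.06 m and z of mill in the frame of platter between -0.006 and 0.006 m and angle between mill's own z axis and vertical below 0.12 rad and contact force between mill and the fingers below 0.05 N and value of joint each of key_yellow, key_white, key_green, key_red below 0.002 m), for 0.2 s.
3. the white key is pressed fully down with the mill on the platter (horizontal distance between mill and platter below 0.06 m and z of mill in the frame of platter between -0.006 and 0.006 m and angle between mill's own z axis and vertical below 0.12 rad and value of joint key_white above 0.0045 m).
4. the green key is pressed fully down, the white key being up again (horizontal distance between mill and platter below 0.06 m and z of mill in the frame of platter between -0.006 and 0.006 m and angle between mill's own z axis and vertical below 0.12 rad and value of joint key_green above 0.0045 m and value of joint key_white below 0.002 m).
At the end, for the whole second after the job is handed in: Blue mill at rest, released and upright (0.12 rad) on the platter, axis within 60 mm of its centre, foot within 6 mm of its height; all keys up (under 2 mm), three pins in (over 4 mm); wooden mill, jar and cup upright (0.3 rad), within 30 mm of their starts (all of step 2 and linear speed of mill below 0.02 m/s and value of joint each of pin_yellow, pin_white, pin_green above 0.004 m and distance of each of wood_mill, jar, cup from where it was at the start of the episode below 0.03 m and angle between each of wood_mill, jar, cup's own z axis and vertical below 0.3 rad); the robot touches nothing.
It fails at once if the red key is pressed (over 1.5 mm), or two keys are down together (over 3 mm) (value of joint key_red above 0.0015 m or value of joint each of key_yellow, key_white above 0.003 m or value of joint each of key_yellow, key_green above 0.003 m or value of joint each of key_white, key_green above 0.003 m).
It fails at once if yellow is pressed (over 3 mm) with the mill on the platter, or white before the mill stands there released ((value of joint key_yellow above 0.003 m and (horizontal distance between mill and platter below 0.06 m and z of mill in the frame of platter between -0.006 and 0.006 m and angle between mill's own z axis and vertical below 0.12 rad)) or (value of joint key_white above 0.003 m and not ((horizontal distance between mill and platter below 0.06 m and z of mill in the frame of platter between -0.006 and 0.006 m and angle between mill's own z axis and vertical below 0.12 rad) and contact force between mill and the fingers below 0.05 N))).
It fails at once if green is pressed (over 3 mm) before white has been, or without the mill on the platter (value of joint key_green above 0.003 m and not ((horizontal distance between mill and platter below 0.06 m and z of mill in the frame of platter between -0.006 and 0.006 m and angle between mill's own z axis and vertical below 0.12 rad) and value of joint pin_white above 0.004 m)).
It fails at once if the mill tips over (past 0.6 rad), or is let go with its foot over 20 mm above the platter (angle between mill's own z axis and vertical above 0.6 rad or (contact force between mill and the fingers below 0.05 N and z of mill in the frame of platter above 0.02 m and horizontal distance between mill and platter below 0.12 m)).
It fails at once if the wooden mill, jar or cup is moved over 30 mm or tipped past 0.3 rad (distance of any of wood_mill, jar, cup from where it was at the start of the episode above 0.03 m or angle between any of wood_mill, jar, cup's own z axis and vertical above 0.3 rad).
It also fails if it takes over 61 s, if anything falls off the work surface, if the arm or the gripper's body presses on something with over 40 N, if the wrist force passes 120 N, or if a joint passes its speed limit or range.

## Working session

There is one attempt and no reset: what is moved stays moved. The work goes in short steps, Python scripts to look and compute and a tool call to move; the robot and the scene stay as the last step left them, time stands still between calls to the robot, and variables do not carry over. Pictures are saved under pics/ and viewed, at most 10 in all, crops included, and the job is handed in when it is done.

Besides the shell and the picture viewer there is one more tool, called after "Call:" as a command line: name --argument value ..., lists and objects as JSON in quotes. arm_command: Moves the arm, as the interface text tells. Its arguments: {"type":"object","properties":{"increments":{"type":"array","items":{"type":"object","properties":{"dx":{"type":"number"},"dy":{"type":"number"},"dz":{"type":"number"},"wx":{"type":"number"},"wy":{"type":"number"},"wz":{"type":"number"},"grip":{"type":"number"}}}}},"required":["increments"]}

```bash
mkdir -p pics; cat > h.py <<'E'
import numpy as np, cv2
from workcell import monitor, viewer, job
def K(n):
    c=viewer.get_calibration(n); f=240/np.tan(np.radians(c["fovy"])/2); return c,f
def pts(n,depth):
    c,f=K(n); v,u=np.mgrid[0:480,0:640]
    P=np.stack([(u-c["cx"])/f*depth,-(v-c["cy"])/f*depth,-depth,np.ones_like(depth)],-1)
    return (P@np.linalg.inv(np.array(c["view"])).T)[...,:3]
def ray(n,u,v,z):
    c,f=K(n); T=np.linalg.inv(np.array(c["view"])); d=T[:3,:3]@np.array([(u-c["cx"])/f,-(v-c["cy"])/f,-1]); o=T[:3,3]
    return o+d*(z-o[2])/d[2]
E
python3 - <<'E'
from h import *
o=monitor.get_obs(); print({k:np.round(v,3) for k,v in o.items()})
for n in("top","side"):
    im,d=viewer.camera(n); cv2.imwrite(f"pics/{n}0.png",im[...,::-1]); np.save(f"{n}d.npy",d); np.save(f"{n}i.npy",im)
    c=viewer.get_calibration(n); print(n,{k:np.round(v,3) if k!='distortion' else v for k,v in c.items()})
E
```

```text
{'clock': np.float64(0.0), 'joint_pos': array([-1.172,  0.241,  0.004,  1.335,  0.   ,  1.571]), 'joint_vel': array([-0.001,  0.002,  0.   ,  0.001,  0.   ,  0.001]), 'tau': array([-1.0000e-03, -3.7232e+01,  2.5241e+01,  1.7000e-02,  0.0000e+00,
        0.0000e+00]), 'eef_pos': array([ 0.194, -0.46 ,  0.23 ]), 'tool_rot': array([ 0.98 ,  0.198, -0.   , -0.001]), 'ft_force': array([0.559, 0.418, 0.143]), 'ft_torque': array([-0.015,  0.026, -0.01 ]), 'grasp_force': np.float64(0.0), 'grip_width': np.float64(0.085)}
top {'fovy': np.float64(48.969), 'cx': np.float64(328.102), 'cy': np.float64(239.004), 'view': array([[ 0.007, -1.   , -0.02 ,  0.024],
       [ 0.999,  0.006,  0.051, -0.545],
       [-0.051, -0.02 ,  0.998, -0.915],
       [ 0.   ,  0.   ,  0.   ,  1.   ]])}
side {'fovy': np.float64(52.798), 'cx': np.float64(329.752), 'cy': np.float64(240.044), 'view': array([[ 0.968, -0.249, -0.017, -0.531],
       [ 0.203,  0.747,  0.633, -0.159],
       [-0.145, -0.616,  0.774, -0.753],
       [ 0.   ,  0.   ,  0.   ,  1.   ]])}
```

View pics/top0.png

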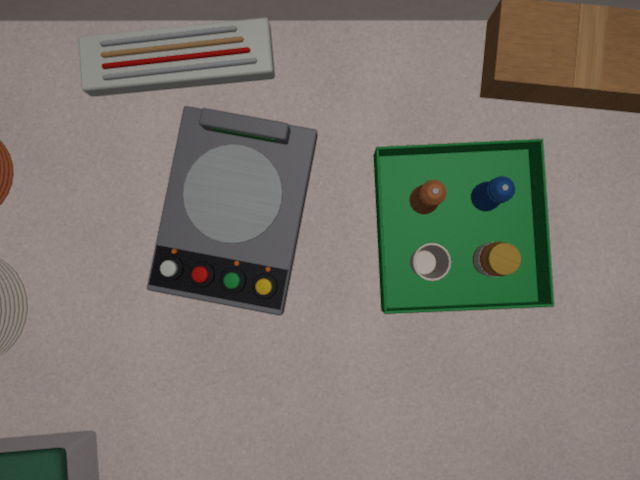

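View pics/side0.png

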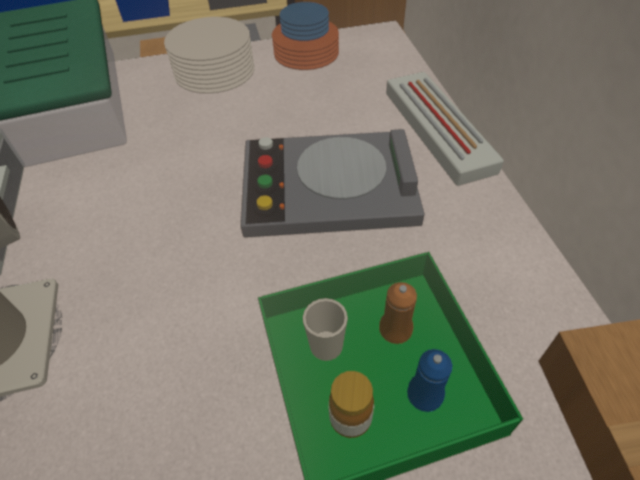

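The top view shows the keys left to right: white (169,268), red (200,274), green (232,281) and yellow (263,287). The platter is at (232,194), the blue mill's nut at (505,188), the wooden mill at (432,192), the cup at (432,262) and the jar at (503,259). The side view agrees.

```bash
cat > loc.py <<'E'
from h import *
def blob(im,rng,box):
    hsv=cv2.cvtColor(im,cv2.COLOR_RGB2HSV); m=cv2.inRange(hsv,*map(np.array,rng))
    k=np.zeros_like(m); x0,y0,x1,y1=box; k[y0:y1,x0:x1]=255; m&=k
    n,l,s,c=cv2.connectedComponentsWithStats(m); i=1+np.argmax(s[1:,4]); return c[i],s[i],l==i
C={"yellow":((20,120,80),(35,255,255)),"green":((50,100,50),(80,255,255)),"red":((0,150,80),(6,255,255)),"white":((0,0,150),(179,60,255))}
B={"top":(155,255,280,300),"side":(252,132,280,215)}
E
python3 - <<'E'
from loc import *
for n in("top","side"):
    im=np.load(n+"i.npy"); d=np.load(n+"d.npy"); P=pts(n,d)
    for k,r in C.items():
        c,s,m=blob(im,r,B[n]); q=P[m]; q=q[q[:,2]>np.median(q[:,2])-.004]
        print(n,k,c.round(1),s,ray(n,*c,.057).round(4),np.median(q,0).round(4))
    z=P[...,2]; 
    bx=(480,165,525,215) if n=="top" else (400,340,460,415)
    c,s,m=blob(im,((105,150,40),(125,255,255)),bx); q=P[m]; print(n,"mill",c,s,q.min(0).round(3),q.max(0).round(3))
    q2=q[(q[:,2]>.045)&(q[:,2]<.09)]; print(" body n",len(q2),q2.mean(0))
    # nut: bright low-sat
    x0,y0,x1,y1=bx; hsv=cv2.cvtColor(im,cv2.COLOR_RGB2HSV); sub=hsv[y0:y1,x0:x1]
    mm=np.zeros(im.shape[:2],np.uint8); mm[y0:y1,x0:x1]=((sub[...,1]<110)&(sub[...,2]>110))
    if n=="side":mm[370:]=0
    v,u=np.nonzero(mm); print(" nut",u.mean(),v.mean(),len(u),ray(n,u.mean(),v.mean(),.119).round(4), np.median(P[v,u],0).round(4))
    # platter
    pb=(170,135,295,250) if n=="top" else (290,130,392,202)
    g=np.zeros(z.shape,bool); g[pb[1]:pb[3],pb[0]:pb[2]]=1
    pm=g&(abs(z-.055)<.006)&(hsv[...,2]>125); q=P[pm]; print(" platter",len(q),np.median(q[:,2]),(q.min(0)+q.max(0))/2,q.max(0)-q.min(0),q.mean(0))
    v,u=np.nonzero(pm); print(ray(n,u.mean(),v.mean(),.055))
im=np.load("topi.npy");P=pts("top",np.load("topd.npy"))
for nm,bx,t in(("jar",(475,235,530,280),.1),("cup",(405,235,460,285),.09),("wood",(405,170,455,215),.12)):
    q=P[bx[1]:bx[3],bx[0]:bx[2]].reshape(-1,3); q=q[(q[:,2]>t-(.015 if nm!="wood" else .025))&(q[:,2]<t+.01)]; print(nm,len(q),(q.min(0)+q.max(0))/2,q.max(0)-q.min(0))
# crate rim
q=P[130:330,360:570].reshape(-1,3); q=q[abs(q[:,2]-.065)<.004]; print(cv2.minAreaRect(q[:,:2].astype(np.float32)*1000))
E
```

```text
top yellow [263.2 286.1] [255 278  17  17 219] [0.4631 0.1355 0.057 ] [0.4631 0.1348 0.0567]
top green [231.2 280. ] [223 272  17  17 229] [0.4729 0.1895 0.057 ] [0.4728 0.1885 0.0573]
top red [199.6 273.9] [192 266  16  17 208] [0.4827 0.2432 0.057 ] [0.4826 0.2425 0.0573]
top white [167. 297.] [155 293  35   7 137] [0.4435 0.2975 0.057 ] [4.399e-01 3.184e-01 3.000e-04]
top mill [494.41634738 192.76756066] [480 177  34  34 783] [ 0.498 -0.266  0.02 ] [0.646 0.009 0.942]
 body n 191 [ 0.61447629 -0.23503979  0.06773756]
 nut 505.3666666666667 186.63333333333333 30 [ 0.6235 -0.2505  0.119 ] [ 0.623  -0.2506  0.1193]
 platter 2212 0.05513439391466679 [0.62007501 0.17862693 0.05505168] [0.15932489 0.13942116 0.01072846] [0.62299215 0.15785086 0.05509718]
[0.62295417 0.15783991 0.055     ]
side yellow [264.3 202. ] [256 195  17  15 199] [0.4632 0.1286 0.057 ] [0.4624 0.1301 0.0554]
side green [264.6 179.8] [258 175  14  10 110] [0.4733 0.1845 0.057 ] [0.473  0.1846 0.0563]
side red [264.9 160.1] [258 155  14  11 108] [0.4828 0.238  0.057 ] [0.4827 0.2391 0.0559]
side white [264.9 136.4] [252 132  28  13 236] [0.4947 0.3085 0.057 ] [ 4.961e-01  3.841e-01 -3.000e-04]
side mill [437.0455259 372.855573 ] [423 351  28  58 637] [ 0.437 -0.477  0.018] [ 0.64  -0.237  0.674]
 body n 46 [ 0.62414114 -0.27266265  0.06665022]
 nut 437.61538461538464 357.53846153846155 52 [ 0.6234 -0.2515  0.119 ] [ 0.6235 -0.251   0.1187]
 platter 3984 0.05404131619024821 [0.62091233 0.18850667 0.05417861] [0.16386829 0.16706248 0.00827318] [0.62027295 0.18568275 0.05404151]
[0.61973961 0.18353051 0.055     ]
jar 873 [ 0.51157126 -0.25398397  0.09535594] [0.04952187 0.05034142 0.02058136]
cup 387 [ 0.5052807  -0.14147172  0.08465275] [0.06120082 0.06133567 0.01904761]
wood 540 [ 0.61584864 -0.14127163  0.11028475] [0.04047889 0.04028889 0.02780238]
((565.93310546875, -199.0352783203125), (280.2071228027344, 280.5113525390625), 2.988391160964966)
```

The key pitch measures 54.9 mm, so the calibration is good. Targets in the world frame: yellow (.463,.135), green (.473,.189), red (.4827,.243), white (.4925,.297), platter (.620,.190) and mill (.6235,-.251).

First I move above the yellow key with the fingers closed and turn the tool so its y lies along world x.

Call:
arm_command --increments '[{"dx":48,"dy":-44.4,"dz":9,"wz":-1.172,"grip":0},{"dx":48,"dy":-44.4,"dz":9,"wz":-1.172,"grip":0},{"dx":48,"dy":-44.4,"dz":9,"wz":-1.172,"grip":0},{"dx":48,"dy":-44.4,"dz":9,"wz":-1.172,"grip":0},{"dx":48,"dy":-44.4,"dz":9,"wz":-1.172,"grip":0},{"dx":48,"dy":-44.4,"dz":9,"wz":-1.172,"grip":0},{"dx":48,"dy":-44.4,"dz":9,"wz":-1.172,"grip":0},{"dx":48,"dy":-44.4,"dz":9,"wz":-1.172,"grip":0},{"dx":48,"dy":-44.4,"dz":9,"wz":-1.172,"grip":0},{"dx":48,"dy":-44.4,"dz":9,"wz":-1.172,"grip":0}]'

```text
validation failed for argument at $.in...
```

Call:
arm_command --increments '[{"dx":3.4,"dy":-3.1,"dz":0.6,"wx":0,"wy":0,"wz":-0.117,"grip":0},{"dx":6.8,"dy":-6.2,"dz":1.2,"wx":0,"wy":0,"wz":-0.234,"grip":0},{"dx":10.2,"dy":-9.3,"dz":1.8,"wx":0,"wy":0,"wz":-0.351,"grip":0},{"dx":13.6,"dy":-12.4,"dz":2.4,"wx":0,"wy":0,"wz":-0.469,"grip":0},{"dx":17,"dy":-15.5,"dz":3,"wx":0,"wy":0,"wz":-0.586,"grip":0},{"dx":20.4,"dy":-18.6,"dz":3.6,"wx":0,"wy":0,"wz":-0.703,"grip":0},{"dx":23.8,"dy":-21.7,"dz":4.2,"wx":0,"wy":0,"wz":-0.82,"grip":0},{"dx":27.2,"dy":-24.8,"dz":4.8,"wx":0,"wy":0,"wz":-0.938,"grip":0},{"dx":30.6,"dy":-27.9,"dz":5.4,"wx":0,"wy":0,"wz":-1.055,"grip":0},{"dx":34,"dy":-31,"dz":6,"wx":0,"wy":0,"wz":-1.172,"grip":0}]'

```text
clock: 1.1
eef_pos: [0.3873, -0.0412, 0.171]
tool_rot: [0.705, 0.709, -0.0, 0.0]
ft_force: [1.4, -0.5, 0.5]
grip_width: -0.0001
grasp_force: 0.0
```

Call:
arm_command --increments '[{"dx":3,"dy":1.3,"dz":1,"wx":0,"wy":0,"wz":0,"grip":0},{"dx":6,"dy":2.6,"dz":2,"wx":0,"wy":0,"wz":0,"grip":0},{"dx":9,"dy":3.9,"dz":3,"wx":0,"wy":0,"wz":0,"grip":0},{"dx":12,"dy":5.2,"dz":4.5,"wx":0,"wy":0,"wz":0,"grip":0},{"dx":15,"dy":6.5,"dz":6,"wx":0,"wy":0,"wz":0,"grip":0},{"dx":17,"dy":7.3,"dz":7.5,"wx":0,"wy":0,"wz":0,"grip":0},{"dx":17.6,"dy":7.6,"dz":8.6,"wx":0,"wy":0,"wz":0,"grip":0},{"dx":17.6,"dy":7.6,"dz":8.6,"wx":0,"wy":0,"wz":0,"grip":0}]'

```text
clock: 1.9
eef_pos: [0.4616, 0.1329, 0.0834]
tool_rot: [0.707, 0.708, -0.002, -0.001]
ft_force: [-0.6, -0.2, -0.1]
grip_width: -0.0
grasp_force: 0.0
```

```bash
python3 - <<'E'
from h import *
o=monitor.get_obs(); print(o["eef_pos"].round(4),o["tool_rot"].round(4),o["joint_pos"].round(2),o["ft_force"].round(2))
a,_=viewer.camera("top"); b,_=viewer.camera("side")
s=np.hstack([cv2.resize(a[220:340,120:320],(400,240)),cv2.resize(b[110:230,200:400],(400,240))]); cv2.imwrite("pics/y1.png",s[...,::-1])
E
```

```text
[0.4616 0.1329 0.0834] [ 0.7066  0.7076 -0.002  -0.0009] [ 0.28  0.33 -0.29  0.96 -0.    1.85] [-0.61 -0.23 -0.13]
```

View pics/y1.png

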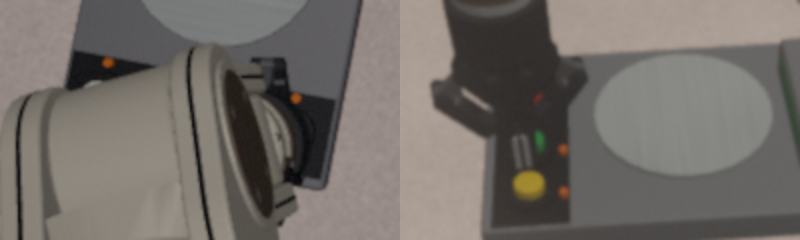

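The crop shows the closed finger tips at about (522,165), just above the yellow key at (529,185). I'll project the TCP into the side view to check.

```bash
cat >> h.py <<'E'
def proj(n,p):
    c,f=K(n); q=np.array(c["view"])@np.append(p,1); return np.array([c["cx"]-f*q[0]/q[2],c["cy"]+f*q[1]/q[2]])
E
python3 - <<'E'
from h import *
for p in((.4616,.1329,.0834),(.463,.135,.057)):
    q=proj("side",p); print(q, (q-[200,110])*2+[400,0])
E
```

```text
[261.08129393 189.85427113] [522.16258787 159.70854226]
[263.55038811 199.49533794] [527.10077623 178.99067589]
```

Call:
arm_command --increments '[{"dx":0,"dy":0,"dz":1,"wx":0,"wy":0,"wz":0,"grip":0},{"dx":0,"dy":0,"dz":1.8,"wx":0,"wy":0,"wz":0,"grip":0},{"dx":0,"dy":0,"dz":2.3,"wx":0,"wy":0,"wz":0,"grip":0},{"dx":0,"dy":0,"dz":2.7,"wx":0,"wy":0,"wz":0,"grip":0},{"dx":0,"dy":0,"dz":3.1,"wx":0,"wy":0,"wz":0,"grip":0},{"dx":0,"dy":0,"dz":3.3,"wx":0,"wy":0,"wz":0,"grip":0},{"dx":0,"dy":0,"dz":3.3,"wx":0,"wy":0,"wz":0,"grip":0},{"dx":0,"dy":0,"dz":3.3,"wx":0,"wy":0,"wz":0,"grip":0}]'

```text
clock: 2.8
eef_pos: [0.4629, 0.1325, 0.0525]
tool_rot: [0.707, 0.707, -0.0, 0.0]
ft_force: [-1.9, -3.2, 4.5]
grip_width: 0.0003
grasp_force: 2.0
```

Call:
arm_command --increments '[{"dx":0,"dy":0,"dz":0.2,"wx":0,"wy":0,"wz":0,"grip":0},{"dx":0,"dy":0,"dz":0.3,"wx":0,"wy":0,"wz":0,"grip":0},{"dx":0,"dy":0,"dz":0.3,"wx":0,"wy":0,"wz":0,"grip":0}]'

```text
clock: 3.1
eef_pos: [0.4631, 0.1327, 0.0509]
tool_rot: [0.707, 0.707, 0.0, 0.0]
ft_force: [-4.7, -3.5, 15.2]
grip_width: 0.0001
grasp_force: 7.9
```

Call:
arm_command --increments '[{"dx":0,"dy":0,"dz":-2,"wx":0,"wy":0,"wz":0,"grip":0},{"dx":0,"dy":0,"dz":-6,"wx":0,"wy":0,"wz":0,"grip":0},{"dx":0,"dy":0,"dz":-10,"wx":0,"wy":0,"wz":0,"grip":0},{"dx":-2,"dy":0.8,"dz":-14,"wx":0,"wy":0,"wz":0,"grip":0},{"dx":-6,"dy":2.5,"dz":-15.5,"wx":0,"wy":0,"wz":0,"grip":0},{"dx":-10,"dy":4.2,"dz":-15.5,"wx":0,"wy":0,"wz":0,"grip":7},{"dx":-14,"dy":5.8,"dz":-15.5,"wx":0,"wy":0,"wz":0,"grip":7},{"dx":-18,"dy":7.5,"dz":-15.5,"wx":0,"wy":0,"wz":0,"grip":7},{"dx":-22,"dy":9.1,"dz":-15.5,"wx":0,"wy":0,"wz":0,"grip":7},{"dx":-26,"dy":10.8,"dz":-15.5,"wx":0,"wy":0,"wz":0,"grip":7}]'

```text
clock: 4.1
eef_pos: [0.5722, -0.1284, 0.2041]
tool_rot: [0.707, 0.707, 0.001, 0.0]
ft_force: [0.4, 0.3, 1.0]
grip_width: 0.0695
grasp_force: 0.0
```

Call:
arm_command --increments '[{"dx":-4,"dy":1.7,"dz":0,"wx":0,"wy":0,"wz":0,"grip":7},{"dx":-8,"dy":3.4,"dz":0,"wx":0,"wy":0,"wz":0,"grip":7},{"dx":-11,"dy":4.6,"dz":0,"wx":0,"wy":0,"wz":0,"grip":7},{"dx":-12.6,"dy":5.2,"dz":0,"wx":0,"wy":0,"wz":0,"grip":7},{"dx":-12.6,"dy":5.2,"dz":0,"wx":0,"wy":0,"wz":0,"grip":7},{"dx":-12.6,"dy":5.2,"dz":0,"wx":0,"wy":0,"wz":0,"grip":7}]'

```text
clock: 4.7
eef_pos: [0.6232, -0.2528, 0.2034]
tool_rot: [0.707, 0.707, 0.0, -0.001]
ft_force: [-0.4, 0.5, 0.3]
grip_width: 0.0702
grasp_force: 0.0
```

```bash
python3 - <<'E'
from loc import *
o=monitor.get_obs(); print(o["clock"],o["eef_pos"].round(4),o["tool_rot"].round(4),o["joint_pos"].round(2),o["grip_width"])
b,d=viewer.camera("side"); P=pts("side",d)
print("expect up",proj("side",(.463-.090*0,.135,.057)))
s=np.hstack([cv2.resize(b[110:230,220:320],(400,480)),cv2.resize(b[220:460,260:460],(400,480))]); cv2.imwrite("pics/m1.png",s[...,::-1])
E
```

```text
4.7 [ 0.6232 -0.2528  0.2034] [ 7.072e-01  7.070e-01  3.000e-04 -6.000e-04] [-0.39  0.61  0.5   1.46  0.    1.19] 0.07022608844704951
expect up [263.55038811 199.49533794]
```

View pics/m1.png

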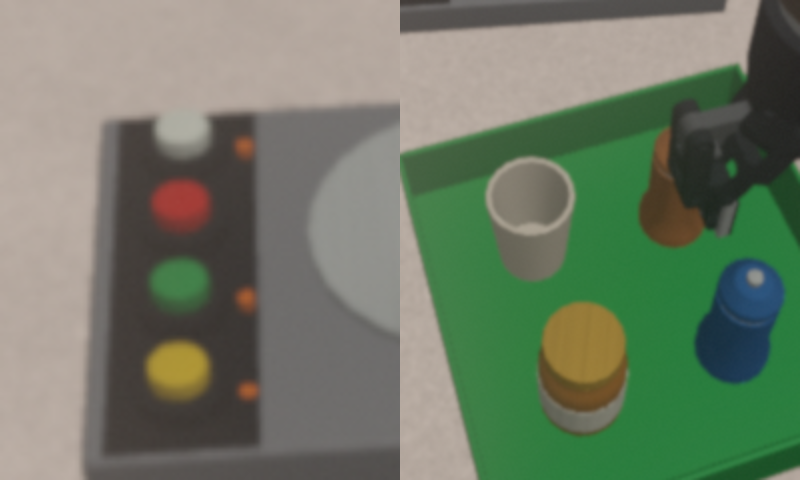

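The left crop shows all keys up and the yellow pin (248,391) lower than the white and green ones. The right crop shows the open gripper above the mill, whose nut is at (755,277).

Now I descend around the mill.

Call:
arm_command --increments '[{"dx":0.1,"dy":0,"dz":2,"wx":0,"wy":0,"wz":0,"grip":7},{"dx":0.2,"dy":0,"dz":4.5,"wx":0,"wy":0,"wz":0,"grip":7},{"dx":0.2,"dy":0,"dz":7,"wx":0,"wy":0,"wz":0,"grip":7},{"dx":0.2,"dy":0,"dz":9.5,"wx":0,"wy":0,"wz":0,"grip":7},{"dx":0.2,"dy":0,"dz":11.5,"wx":0,"wy":0,"wz":0,"grip":7},{"dx":0.2,"dy":0,"dz":13.3,"wx":0,"wy":0,"wz":0,"grip":7},{"dx":0.2,"dy":0,"dz":14.5,"wx":0,"wy":0,"wz":0,"grip":7},{"dx":0.2,"dy":0,"dz":14.8,"wx":0,"wy":0,"wz":0,"grip":7},{"dx":0.2,"dy":0,"dz":14.8,"wx":0,"wy":0,"wz":0,"grip":7}]'

```text
clock: 5.65
eef_pos: [0.6231, -0.2503, 0.0564]
tool_rot: [0.707, 0.707, 0.0, -0.0]
ft_force: [0.2, -0.1, -0.4]
grip_width: 0.07
grasp_force: 0.0
```

```bash
python3 - <<'E'
from loc import *
o=monitor.get_obs(); print(o["clock"],o["eef_pos"].round(4),o["ft_force"].round(2),o["grip_width"])
b,d=viewer.camera("side"); cv2.imwrite("pics/m2.png",cv2.resize(b[260:440,320:520],(800,600)) [:600][...,::-1])
E
```

```text
5.65 [ 0.6231 -0.2503  0.0564] [ 0.16 -0.06 -0.35] 0.06995757486503427
```

View pics/m2.png

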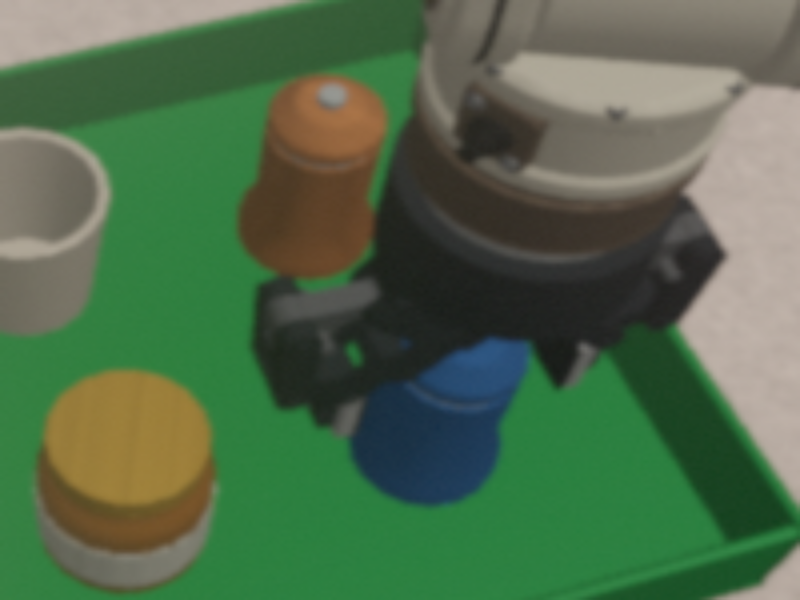

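The fingers (345,410) and (575,365) straddle the blue mill evenly, and nothing else is touched. Closing now.

Call:
arm_command --increments '[{"dx":0,"dy":0,"dz":0,"wx":0,"wy":0,"wz":0,"grip":5},{"dx":0,"dy":0,"dz":0,"wx":0,"wy":0,"wz":0,"grip":4.4},{"dx":0,"dy":0,"dz":0,"wx":0,"wy":0,"wz":0,"grip":3.5},{"dx":0,"dy":0,"dz":0,"wx":0,"wy":0,"wz":0,"grip":3.5},{"dx":0,"dy":0,"dz":0,"wx":0,"wy":0,"wz":0,"grip":3.5}]'

```text
clock: 6.2
eef_pos: [0.6239, -0.2515, 0.0578]
tool_rot: [0.707, 0.707, 0.0, 0.001]
ft_force: [-0.8, 0.7, 5.8]
grip_width: 0.0406
grasp_force: 61.4
```

Call:
arm_command --increments '[{"dx":0,"dy":0,"dz":-0.5,"wx":0,"wy":0,"wz":0,"grip":3.5},{"dx":0,"dy":0,"dz":-1.5,"wx":0,"wy":0,"wz":0,"grip":3.5},{"dx":0,"dy":0,"dz":-3,"wx":0,"wy":0,"wz":0,"grip":3.5},{"dx":0,"dy":0,"dz":-5,"wx":0,"wy":0,"wz":0,"grip":3.5},{"dx":0,"dy":0,"dz":-7,"wx":0,"wy":0,"wz":0,"grip":3.5},{"dx":0,"dy":0,"dz":-9,"wx":0,"wy":0,"wz":0,"grip":3.5},{"dx":0,"dy":0,"dz":-11,"wx":0,"wy":0,"wz":0,"grip":3.5},{"dx":0,"dy":0,"dz":-12.5,"wx":0,"wy":0,"wz":0,"grip":3.5},{"dx":0,"dy":0,"dz":-13.5,"wx":0,"wy":0,"wz":0,"grip":3.5},{"dx":0,"dy":0,"dz":-13.5,"wx":0,"wy":0,"wz":0,"grip":3.5}]'

```text
clock: 7.2
eef_pos: [0.6239, -0.2514, 0.1931]
tool_rot: [0.707, 0.707, 0.001, 0.001]
ft_force: [0.3, -0.0, -1.6]
grip_width: 0.0404
grasp_force: 60.9
```

```bash
python3 - <<'E'
from loc import *
o=monitor.get_obs(); print(o["clock"],o["eef_pos"].round(4),o["ft_force"].round(2),o["grip_width"],o["grasp_force"])
b,d=viewer.camera("side"); cv2.imwrite("pics/m3.png",cv2.resize(b[180:440,300:540],(554,600))[...,::-1])
P=pts("side",d); hsv=cv2.cvtColor(b,cv2.COLOR_RGB2HSV); m=cv2.inRange(hsv,(105,130,30),(125,255,255))>0
m[:180]=0; q=P[m]; q=q[(abs(q[:,0]-.62)<.05)&(abs(q[:,1]+.25)<.05)]; print(len(q),q.min(0),q.max(0))
E
```

```text
7.2 [ 0.6239 -0.2514  0.1931] [ 0.28 -0.05 -1.58] 0.04044242862332578 60.8540694546673
1343 [ 0.60069111 -0.27854216  0.14921935] [ 0.64480845 -0.25017822  0.27039226]
```

View pics/m3.png

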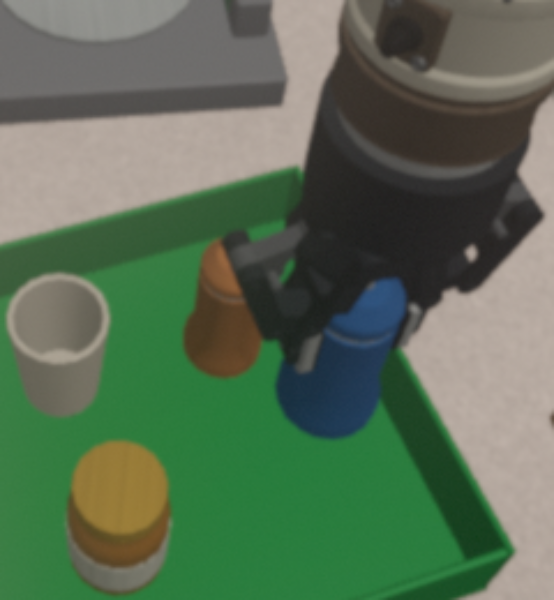

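The mill hangs upright in the gripper and the wooden mill, cup and jar stand undisturbed. Carrying it to the platter, a little higher so it clears the wooden mill.

Call:
arm_command --increments '[{"dx":0.5,"dy":0,"dz":-2,"wx":0,"wy":0,"wz":0,"grip":3.5},{"dx":2,"dy":0,"dz":-3.5,"wx":0,"wy":0,"wz":0,"grip":3.5},{"dx":5,"dy":0,"dz":-4,"wx":0,"wy":0,"wz":0,"grip":3.5},{"dx":8.5,"dy":0,"dz":-4,"wx":0,"wy":0,"wz":0,"grip":3.5},{"dx":12.5,"dy":0,"dz":-4,"wx":0,"wy":0,"wz":0,"grip":3.5},{"dx":16.5,"dy":0,"dz":-4,"wx":0,"wy":0,"wz":0,"grip":3.5},{"dx":20.5,"dy":0,"dz":-4,"wx":0,"wy":0,"wz":0,"grip":3.5},{"dx":24.5,"dy":0,"dz":-4,"wx":0,"wy":0,"wz":0,"grip":3.5},{"dx":28,"dy":-0.2,"dz":-4,"wx":0,"wy":0,"wz":0,"grip":3.5},{"dx":31,"dy":-0.4,"dz":-4,"wx":0,"wy":0,"wz":0,"grip":3.5}]'

```text
clock: 8.25
eef_pos: [0.6183, 0.062, 0.2311]
tool_rot: [0.706, 0.708, -0.0, -0.0]
ft_force: [0.9, -0.0, -1.6]
grip_width: 0.0407
grasp_force: 61.1
```

Call:
arm_command --increments '[{"dx":3,"dy":0,"dz":0,"wx":0,"wy":0,"wz":0,"grip":3.5},{"dx":6,"dy":0,"dz":0,"wx":0,"wy":0,"wz":0,"grip":3.5},{"dx":9,"dy":0,"dz":1,"wx":0,"wy":0,"wz":0,"grip":3.5},{"dx":11.5,"dy":0,"dz":2.5,"wx":0,"wy":0,"wz":0,"grip":3.5},{"dx":13.1,"dy":0,"dz":4,"wx":0,"wy":0,"wz":0,"grip":3.5},{"dx":13.1,"dy":0,"dz":6,"wx":0,"wy":0,"wz":0,"grip":3.5},{"dx":13.1,"dy":0,"dz":8,"wx":0,"wy":0,"wz":0,"grip":3.5},{"dx":13.1,"dy":0,"dz":9.5,"wx":0,"wy":0,"wz":0,"grip":3.5},{"dx":13.1,"dy":0,"dz":10,"wx":0,"wy":0,"wz":0,"grip":3.5},{"dx":13.1,"dy":0,"dz":10,"wx":0,"wy":0,"wz":0,"grip":3.5}]'

```text
clock: 9.25
eef_pos: [0.6181, 0.1897, 0.1299]
tool_rot: [0.707, 0.707, -0.001, -0.001]
ft_force: [0.2, -0.8, -2.7]
grip_width: 0.0404
grasp_force: 61.1
```

```bash
python3 - <<'E'
from loc import *
o=monitor.get_obs(); print(o["clock"],o["eef_pos"].round(4),o["tool_rot"].round(4),o["ft_force"].round(2),o["grip_width"],o["grasp_force"])
b,d=viewer.camera("side"); cv2.imwrite("pics/p1.png",cv2.resize(b[60:240,230:450],(733,600))[...,::-1])
E
```

```text
9.25 [0.6181 0.1897 0.1299] [ 7.071e-01  7.071e-01 -1.300e-03 -6.000e-04] [ 0.19 -0.83 -2.71] 0.04040631917005184 61.10212018215407
```

View pics/p1.png

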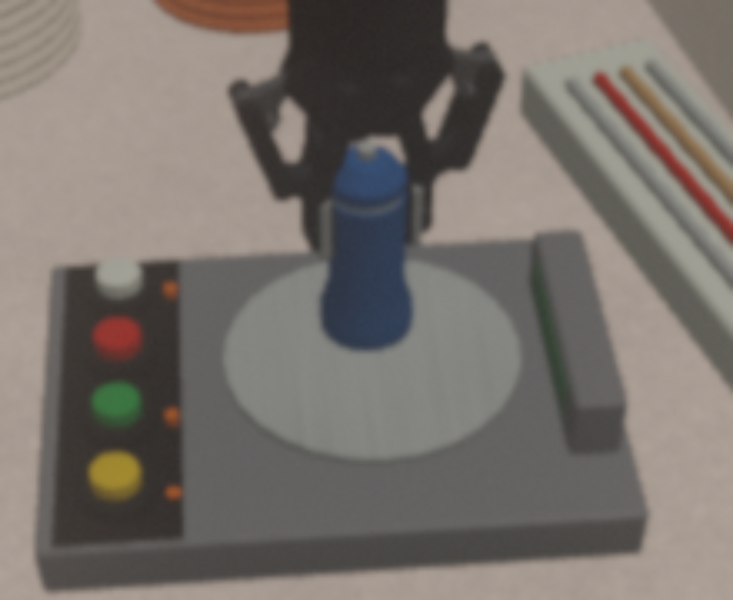

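The mill is upright above the platter (its foot at about (366,335), with roughly 22 mm to go) and the yellow pin is pressed in. Lowering.

Call:
arm_command --increments '[{"dx":0,"dy":0,"dz":0.5,"wx":0,"wy":0,"wz":0,"grip":3.5},{"dx":0,"dy":0,"dz":1,"wx":0,"wy":0,"wz":0,"grip":3.5},{"dx":0,"dy":0,"dz":1.4,"wx":0,"wy":0,"wz":0,"grip":3.5},{"dx":0,"dy":0,"dz":1.7,"wx":0,"wy":0,"wz":0,"grip":3.5},{"dx":0,"dy":0,"dz":1.9,"wx":0,"wy":0,"wz":0,"grip":3.5},{"dx":0,"dy":0,"dz":1.9,"wx":0,"wy":0,"wz":0,"grip":3.5},{"dx":0,"dy":0,"dz":1.9,"wx":0,"wy":0,"wz":0,"grip":3.5}]'

```text
clock: 10.0
eef_pos: [0.6192, 0.19, 0.1123]
tool_rot: [0.707, 0.707, 0.0, 0.0]
ft_force: [-0.8, 0.3, -3.0]
grip_width: 0.0405
grasp_force: 61.1
```

Call:
arm_command --increments '[{"dx":0,"dy":0,"dz":0.05,"wx":0,"wy":0,"wz":0,"grip":3.5},{"dx":0,"dy":0,"dz":0.1,"wx":0,"wy":0,"wz":0,"grip":3.5},{"dx":0,"dy":0,"dz":0.15,"wx":0,"wy":0,"wz":0,"grip":3.5},{"dx":0,"dy":0,"dz":0.2,"wx":0,"wy":0,"wz":0,"grip":3.5},{"dx":0,"dy":0,"dz":0.2,"wx":0,"wy":0,"wz":0,"grip":3.5}]'

```text
clock: 10.5
eef_pos: [0.619, 0.1899, 0.1102]
tool_rot: [0.707, 0.707, -0.0, -0.0]
ft_force: [0.5, -0.0, -3.4]
grip_width: 0.0406
grasp_force: 61.1
```

Call:
arm_command --increments '[{"dx":0,"dy":0,"dz":0.05,"wx":0,"wy":0,"wz":0,"grip":3.5},{"dx":0,"dy":0,"dz":0.1,"wx":0,"wy":0,"wz":0,"grip":3.5},{"dx":0,"dy":0,"dz":0.15,"wx":0,"wy":0,"wz":0,"grip":3.5},{"dx":0,"dy":0,"dz":0.2,"wx":0,"wy":0,"wz":0,"grip":3.5},{"dx":0,"dy":0,"dz":0.2,"wx":0,"wy":0,"wz":0,"grip":3.5}]'

```text
clock: 11.0
eef_pos: [0.619, 0.1899, 0.1082]
tool_rot: [0.707, 0.707, -0.0, -0.0]
ft_force: [-0.4, -0.4, -3.0]
grip_width: 0.0407
grasp_force: 61.1
```

Call:
arm_command --increments '[{"dx":0,"dy":0,"dz":0.05,"wx":0,"wy":0,"wz":0,"grip":3.5},{"dx":0,"dy":0,"dz":0.1,"wx":0,"wy":0,"wz":0,"grip":3.5},{"dx":0,"dy":0,"dz":0.1,"wx":0,"wy":0,"wz":0,"grip":3.5}]'

```text
clock: 11.3
eef_pos: [0.6192, 0.19, 0.1078]
tool_rot: [0.707, 0.707, 0.0, 0.0]
ft_force: [0.0, -0.2, 0.5]
grip_width: 0.0405
grasp_force: 61.4
```

The force went from -3.0 to +0.5 N, so the foot is on the platter. Releasing, then rising.

Call:
arm_command --increments '[{"dx":0,"dy":0,"dz":0,"wx":0,"wy":0,"wz":0,"grip":4.2},{"dx":0,"dy":0,"dz":0,"wx":0,"wy":0,"wz":0,"grip":4.6},{"dx":0,"dy":0,"dz":0,"wx":0,"wy":0,"wz":0,"grip":5.2},{"dx":0,"dy":0,"dz":0,"wx":0,"wy":0,"wz":0,"grip":6},{"dx":0,"dy":0,"dz":0,"wx":0,"wy":0,"wz":0,"grip":7},{"dx":0,"dy":0,"dz":0,"wx":0,"wy":0,"wz":0,"grip":7},{"dx":0,"dy":0,"dz":0,"wx":0,"wy":0,"wz":0,"grip":7}]'

```text
clock: 12.0
eef_pos: [0.6191, 0.1899, 0.1073]
tool_rot: [0.707, 0.707, 0.0, 0.0]
ft_force: [-0.4, -0.8, -0.6]
grip_width: 0.07
grasp_force: 0.0
```

```bash
python3 - <<'E'
from loc import *
o=monitor.get_obs(); print(o["clock"],o["eef_pos"].round(4),o["ft_force"].round(2),o["grip_width"],o["grasp_force"])
b,d=viewer.camera("side"); cv2.imwrite("pics/p2.png",cv2.resize(b[60:240,230:450],(733,600))[...,::-1])
E
```

```text
12.0 [0.6191 0.1899 0.1073] [-0.43 -0.84 -0.58] 0.06995289151697962 0.0
```

View pics/p2.png

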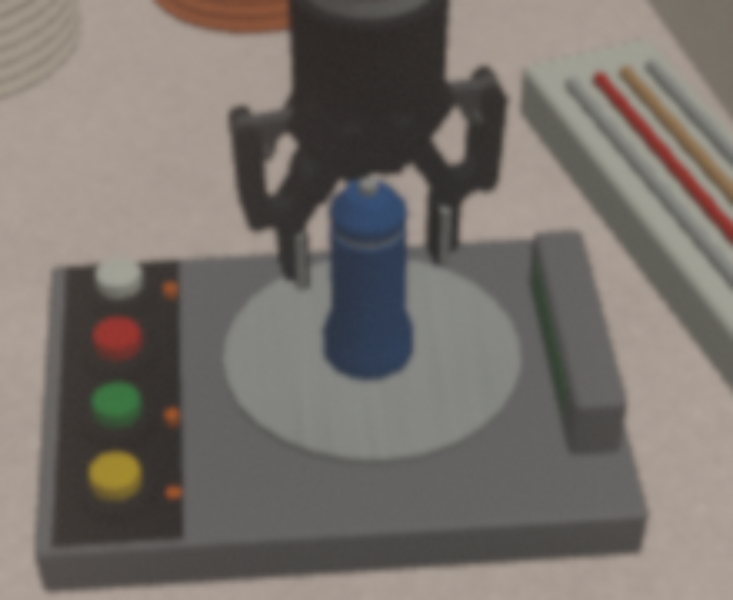

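The mill stands upright and released on the platter (foot centre at about (368,355)), with clear gaps to both fingers. Rising straight up and going over to the white key, closing the fingers once clear.

Call:
arm_command --increments '[{"dx":0,"dy":0,"dz":-1.5,"wx":0,"wy":0,"wz":0,"grip":7},{"dx":0,"dy":0,"dz":-4,"wx":0,"wy":0,"wz":0,"grip":7},{"dx":0,"dy":0,"dz":-7,"wx":0,"wy":0,"wz":0,"grip":7},{"dx":0,"dy":0,"dz":-10,"wx":0,"wy":0,"wz":0,"grip":7},{"dx":0,"dy":0,"dz":-12,"wx":0,"wy":0,"wz":0,"grip":7},{"dx":2,"dy":-2.4,"dz":-12,"wx":0,"wy":0,"wz":0,"grip":7},{"dx":5,"dy":-6,"dz":-12,"wx":0,"wy":0,"wz":0,"grip":7},{"dx":8,"dy":-9.5,"dz":-12,"wx":0,"wy":0,"wz":0,"grip":0},{"dx":10.7,"dy":-12.7,"dz":-12,"wx":0,"wy":0,"wz":0,"grip":0},{"dx":10.7,"dy":-12.7,"dz":-10,"wx":0,"wy":0,"wz":0,"grip":0}]'

```text
clock: 13.05
eef_pos: [0.4899, 0.3011, 0.2105]
tool_rot: [0.705, 0.709, 0.003, -0.0]
ft_force: [0.8, -0.0, -0.6]
grip_width: 0.0269
grasp_force: 0.0
```

Call:
arm_command --increments '[{"dx":0,"dy":0,"dz":3,"wx":0,"wy":0,"wz":0,"grip":0},{"dx":0,"dy":0,"dz":6,"wx":0,"wy":0,"wz":0,"grip":0},{"dx":0,"dy":0,"dz":9,"wx":0,"wy":0,"wz":0,"grip":0},{"dx":0,"dy":0,"dz":11.5,"wx":0,"wy":0,"wz":0,"grip":0},{"dx":0,"dy":0,"dz":12.4,"wx":0,"wy":0,"wz":0,"grip":0},{"dx":0,"dy":0,"dz":12.4,"wx":0,"wy":0,"wz":0,"grip":0},{"dx":0,"dy":0,"dz":12.4,"wx":0,"wy":0,"wz":0,"grip":0}]'

```text
clock: 13.75
eef_pos: [0.4929, 0.2974, 0.0845]
tool_rot: [0.707, 0.707, 0.001, 0.0]
ft_force: [0.7, -0.6, 0.2]
grip_width: -0.0
grasp_force: 0.0
```

```bash
python3 - <<'E'
from loc import *
o=monitor.get_obs(); print(o["clock"],o["eef_pos"].round(4),o["ft_force"].round(2),o["grip_width"])
b,d=viewer.camera("side"); cv2.imwrite("pics/w1.png",cv2.resize(b[60:240,230:450],(733,600))[...,::-1])
E
```

```text
13.75 [0.4929 0.2974 0.0845] [ 0.72 -0.58  0.2 ] -3.275369503077596e-05
```

View pics/w1.png

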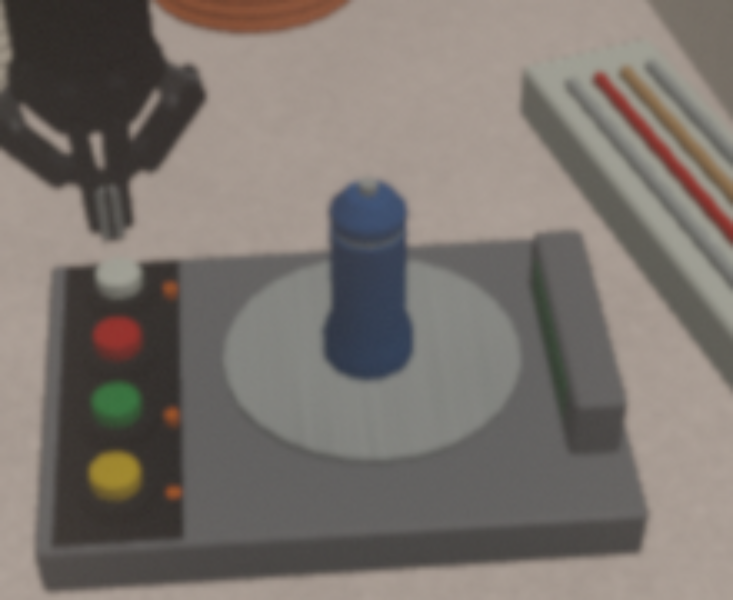

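The finger tips (110,235) hover over the white key (118,272) and the mill stands steady. Pressing white, then rising.

Call:
arm_command --increments '[{"dx":0,"dy":0,"dz":1,"wx":0,"wy":0,"wz":0,"grip":0},{"dx":0,"dy":0,"dz":1.8,"wx":0,"wy":0,"wz":0,"grip":0},{"dx":0,"dy":0,"dz":2.3,"wx":0,"wy":0,"wz":0,"grip":0},{"dx":0,"dy":0,"dz":2.7,"wx":0,"wy":0,"wz":0,"grip":0},{"dx":0,"dy":0,"dz":3.1,"wx":0,"wy":0,"wz":0,"grip":0},{"dx":0,"dy":0,"dz":3.4,"wx":0,"wy":0,"wz":0,"grip":0},{"dx":0,"dy":0,"dz":3.6,"wx":0,"wy":0,"wz":0,"grip":0},{"dx":0,"dy":0,"dz":3.6,"wx":0,"wy":0,"wz":0,"grip":0}]'

```text
clock: 14.6
eef_pos: [0.4918, 0.2968, 0.0508]
tool_rot: [0.707, 0.707, 0.001, 0.0]
ft_force: [-7.7, -6.1, 22.2]
grip_width: -0.0001
grasp_force: 11.2
```

Call:
arm_command --increments '[{"dx":0,"dy":0,"dz":-2,"wx":0,"wy":0,"wz":0,"grip":0},{"dx":0,"dy":0,"dz":-5,"wx":0,"wy":0,"wz":0,"grip":0},{"dx":0,"dy":0,"dz":-7,"wx":0,"wy":0,"wz":0,"grip":0},{"dx":-2.5,"dy":-0.5,"dz":-7,"wx":0,"wy":0,"wz":0,"grip":0},{"dx":-6,"dy":-1.1,"dz":-7,"wx":0,"wy":0,"wz":0,"grip":0},{"dx":-9,"dy":-1.7,"dz":-7,"wx":0,"wy":0,"wz":0,"grip":0},{"dx":-10.8,"dy":-2,"dz":-6,"wx":0,"wy":0,"wz":0,"grip":0},{"dx":-10.8,"dy":-2,"dz":-4.5,"wx":0,"wy":0,"wz":0,"grip":0},{"dx":-10.8,"dy":-2,"dz":-3.6,"wx":0,"wy":0,"wz":0,"grip":0},{"dx":-10.8,"dy":-2,"dz":-3.6,"wx":0,"wy":0,"wz":0,"grip":0}]'

```text
clock: 15.6
eef_pos: [0.4712, 0.1887, 0.0819]
tool_rot: [0.707, 0.707, -0.001, -0.001]
ft_force: [0.1, -0.6, -0.4]
grip_width: 0.0002
grasp_force: 0.0
```

```bash
python3 - <<'E'
from loc import *
o=monitor.get_obs(); print(o["clock"],o["eef_pos"].round(4),o["ft_force"].round(2))
b,d=viewer.camera("side"); cv2.imwrite("pics/g1.png",cv2.resize(b[60:240,230:450],(733,600))[...,::-1])
E
```

```text
15.6 [0.4712 0.1887 0.0819] [ 0.09 -0.65 -0.36]
```

View pics/g1.png

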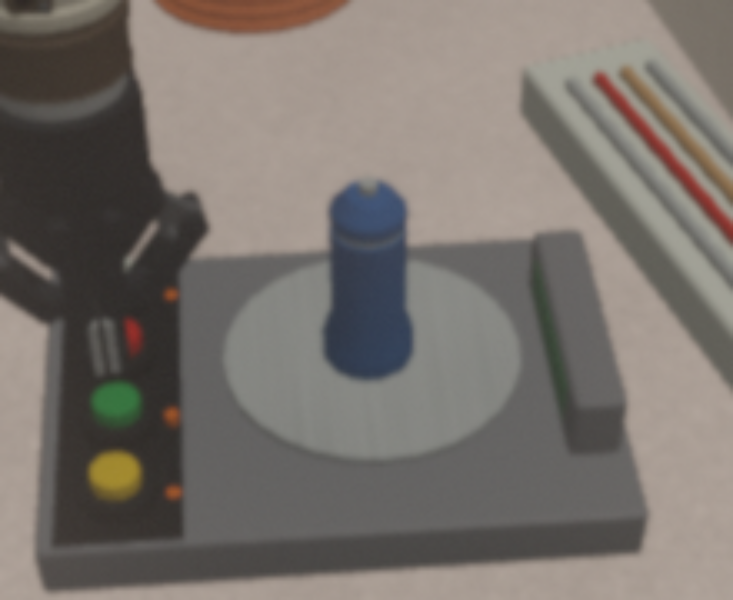

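The white pin (171,294) is now in, the tips (105,370) hover over the green key (117,400) and the mill stands. Pressing green.

Call:
arm_command --increments '[{"dx":0,"dy":0.1,"dz":0.8,"wx":0,"wy":0,"wz":0,"grip":0},{"dx":0,"dy":0.1,"dz":1.6,"wx":0,"wy":0,"wz":0,"grip":0},{"dx":0,"dy":0.1,"dz":2.1,"wx":0,"wy":0,"wz":0,"grip":0},{"dx":0,"dy":0.1,"dz":2.5,"wx":0,"wy":0,"wz":0,"grip":0},{"dx":0,"dy":0.1,"dz":2.9,"wx":0,"wy":0,"wz":0,"grip":0},{"dx":0,"dy":0.1,"dz":3.2,"wx":0,"wy":0,"wz":0,"grip":0},{"dx":0,"dy":0.1,"dz":3.5,"wx":0,"wy":0,"wz":0,"grip":0},{"dx":0,"dy":0.1,"dz":3.5,"wx":0,"wy":0,"wz":0,"grip":0}]'

```text
clock: 16.45
eef_pos: [0.4729, 0.189, 0.0508]
tool_rot: [0.707, 0.707, 0.001, 0.0]
ft_force: [-6.9, -3.0, 19.0]
grip_width: 0.0
grasp_force: 9.8
```

Bottomed at 19 N. Rising clear and backing off.

Call:
arm_command --increments '[{"dx":0,"dy":0,"dz":-2,"wx":0,"wy":0,"wz":0,"grip":0},{"dx":0,"dy":0,"dz":-5,"wx":0,"wy":0,"wz":0,"grip":0},{"dx":0,"dy":0,"dz":-9,"wx":0,"wy":0,"wz":0,"grip":0},{"dx":0,"dy":-1,"dz":-13,"wx":0,"wy":0,"wz":0,"grip":0},{"dx":-2,"dy":-4,"dz":-15,"wx":0,"wy":0,"wz":0,"grip":0},{"dx":-5,"dy":-7,"dz":-15,"wx":0,"wy":0,"wz":0,"grip":0},{"dx":-8,"dy":-9,"dz":-15,"wx":0,"wy":0,"wz":0,"grip":0},{"dx":-11,"dy":-10,"dz":-15,"wx":0,"wy":0,"wz":0,"grip":0},{"dx":-13,"dy":-10,"dz":-15,"wx":0,"wy":0,"wz":0,"grip":0},{"dx":-13,"dy":-10,"dz":-15,"wx":0,"wy":0,"wz":0,"grip":0}]'

```text
clock: 17.45
eef_pos: [0.3728, 0.0573, 0.1985]
tool_rot: [0.708, 0.706, 0.0, 0.001]
ft_force: [0.4, 0.2, -0.8]
grip_width: 0.0002
grasp_force: 0.0
```

```bash
python3 - <<'E'
from loc import *
o=monitor.get_obs(); print(o["clock"],o["eef_pos"].round(4),o["ft_force"].round(2),abs(o["joint_vel"]).max())
im,d=viewer.camera("top"); P=pts("top",d)
sd,ds=viewer.camera("side")
for n,i,r in(("top",im,np.load("topi.npy")),("side",sd,np.load("sidei.npy"))):
    for k in("yellow","green","red"): print(n,k,blob(i,C[k],B[n])[0].round(1),blob(r,C[k],B[n])[0].round(1))
    # tell-tale pins (orange pixel counts), now vs. start
    box=(165,243,280,275) if n=="top" else (277,138,290,212)
    for q in(i,r):
        m=cv2.inRange(cv2.cvtColor(q,cv2.COLOR_RGB2HSV),(6,140,80),(18,255,255)); k=np.zeros_like(m);k[box[1]:box[3],box[0]:box[2]]=255
        N,l,s,c=cv2.connectedComponentsWithStats(m&k); print(" pins",[(c[j].round(1).tolist(),int(s[j,4])) for j in range(1,N)])
# mill nut/top over platter
g=P[140:250,170:300].reshape(-1,3); q=g[(g[:,2]>.155)&(g[:,2]<.2)]; print("mill top",len(q),q.mean(0),q.max(0))
m=cv2.absdiff(im,np.load("topi.npy"))[165:290,405:530].max(2); 
a=cv2.absdiff(im,np.load("topi.npy")).max(2)
for nm,bx in(("jar",(475,235,530,280)),("cup",(405,235,460,285)),("wood",(405,170,455,215))): print(nm,(a[bx[1]:bx[3],bx[0]:bx[2]]>40).sum())
E
```

```text
17.45 [0.3728 0.0573 0.1985] [ 0.38  0.19 -0.79] 0.042826538514829
top yellow [263.2 286.1] [263.2 286.1]
top green [231.3 280. ] [231.2 280. ]
top red [199.4 274. ] [199.6 273.9]
 pins [([174.7, 251.0], 24), ([236.8, 262.9], 23), ([268.0, 268.8], 23)]
 pins [([173.5, 250.8], 26), ([236.0, 262.8], 23), ([267.5, 268.7], 22)]
side yellow [264.1 202. ] [264.3 202. ]
side green [264.5 179.8] [264.6 179.8]
side red [264.9 160.1] [264.9 160.1]
 pins [([280.9, 147.9], 8), ([281.2, 186.0], 10), ([281.5, 207.3], 14)]
 pins [([280.5, 146.3], 14), ([281.1, 184.1], 16), ([281.5, 205.4], 19)]
mill top 531 [0.61665065 0.18955678 0.16147993] [0.63674295 0.210067   0.17227318]
jar 0
cup 0
wood 0
```

All three pins are down in the side view, the keys are up, the mill stands on the platter and the other pieces have not moved.

```bash
python3 -c "
from workcell import job; print(job.job_done())"
```

```text
the job is handed in; nothing more can be done
None
```

I pressed yellow, stood the blue mill upright and released it on the platter, then pressed white and green; my last check showed all three pins in, the keys up and the other pieces unmoved, and I handed the job in at about 17.5 s (no verdict was returned).

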